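# Start the hold-down screw over a woodblock's pencilled cross

### The job

Slide the long border woodblock along the bench, without lifting it, until its pencilled cross lies right under the nose of the hold-down clamp's screw, and let go of it there. The screw only stands loosely on the end of its thread: without pulling it up, turn it backward (anticlockwise from above) by its square head until it drops into the thread, let it drop, then turn it forward one full turn so that it is started. Finish while still holding the screw by its head, so that a pad can be slipped under its nose, and leave everything else on the bench where it is.

Things in the scene. Friction and masses are not known exactly. Their poses are not given: they have to be found in the camera images.
- block: the border woodblock: a bar of pale wood 180 x 60 x 23 mm (long x wide x high), lying flat on the bench, loose, about 0.2 kg, cut with a raised border and leaf pattern. Origin: centre of its underside; its x axis runs along its length towards the end with the cross, y across it, z up
- block_cross (a point): the pencilled cross (18 mm) on a bare patch of the block's top face, on its middle line, 58 mm from its middle (32 mm from that end); axes as the block's
- screw: the clamp's upright steel screw, 24 mm thread of 8 mm pitch, right-handed (clockwise from above is forward and goes down), about 0.6 kg, oiled; it sinks by its own weight when nothing carries it, and can only turn about and slide along its axis. Origin: centre of its nose (lower end); its square head spans 92 to 120 mm above this; z up, x and y square to the head's flats
- screw_nose (a point): centre of the screw's nose (lower end, 16 mm in diameter), on the screw's axis; 58 mm above the bench when the screw has just dropped into its thread, which leaves 35 mm above the block
- screw_head (a point): centre of the screw's square head, 30 x 30 mm across the flats, 28 mm high, bare round screw (24 mm) below it; on the screw's axis, 106 mm above the nose; axes as the screw's, square to the flats
- screw_turn (a joint): turn of the screw in rad, counted over whole turns; grows when turned backward (anticlockwise from above), falls when turned forward. It starts between -1.5 and -0.9; the drop comes at a turn not known beforehand, 0.5 to 1.9 rad backward from the start. Turns easily (about 0.03 N m)
- screw_depth (a joint): height of the screw in m. Standing loosely on the thread's end it climbs 8 mm per turn backward, from +0.005 to +0.0075 at the start up to about +0.008, then drops 8 mm to about 0.000 if nothing holds it up; forward from there it goes down 8 mm per turn: -0.008 is one full turn. The thread has 1.3 mm of play up and down. A tight grip can carry the screw and keep it from dropping
- clamp: the fixed hold-down clamp of grey cast iron. Origin: on the bench, on the screw's axis. The screw stands in a bronze nut in the boss (52 mm across, 68 to 114 mm above the bench). From it an arm 36 mm wide runs 136 mm along +x to a post on a bolted foot 110 mm wide that spans x = 96 to 208 mm; the bench under the nose is free. Nothing of it is higher than 114 mm
- brayer: bystander: ink roller, 120 mm rubber roll of 38 mm diameter and a wooden handle, lying; origin under its middle
- ink_tin: bystander: bare metal tin, 74 mm across, 62 mm high; origin at the centre of its underside
- ink_jar: bystander: jar with black lid, 60 mm across, 70 mm high; origin at the centre of its underside
- baren: bystander: round wooden rubbing pad, 108 mm across, 39 mm high with its knob; origin at the centre of its underside
- spare_block: bystander: small uncut woodblock 75 x 55 x 23 mm, no cross; origin at the centre of its underside
- gouge: bystander: carving gouge, wooden handle and steel blade, 130 mm long, 26 mm high, lying; origin under its middle
- ink_knife: bystander: ink spatula, 280 mm long, lying on the bench; origin under its middle
- spanner: bystander: steel spanner, 180 mm long, lying on the bench; origin under its middle
Mind the look-alikes: they are no part of the job. What is shaped like the block but pink or red is not meant.

How it is judged:
On the way, in this order (a step that is already met when the one before it is completed fails the run):
1. the block has been slid so that its cross is under the screw's nose (within 8 mm), and let go (horizontal distance between block_cross and screw_nose below 0.008 m and linear speed of block below 0.02 m/s and contact force between the fingers and block below 0.1 N), for 0.2 s.
2. the screw has been turned backward until it dropped into its thread (value of joint screw_turn above -0.6 rad and value of joint screw_depth below 0.0025 m), for 0.2 s.
At the end, for the whole second after the job is handed in: The screw is started by one turn from where it dropped (depth -5.5 to -10.5 mm, one turn being -8 mm), it stands still and the fingers still hold it with at least 2 N; the block lies flat on the bench with its cross within 8 mm of the screw's axis (value of joint screw_depth between -0.0105 and -0.0055 m and contact force between the fingers and screw above 2 N and angular speed of screw below 0.15 rad/s and horizontal distance between block_cross and screw_nose below 0.008 m and height (world z) of block below 0.004 m and angle between block's own z axis and vertical below 0.08 rad); the arm keeps its last pose, push and grip.
It fails at once if the block lifted off the bench or tipped (height (world z) of block above 0.012 m or angle between block's own z axis and vertical above 0.2 rad).
It fails at once if the screw pulled up off its thread (value of joint screw_depth above 0.0125 m).
It fails at once if another thing on the bench moved by more than 30 mm (distance of any of brayer, ink_tin, ink_jar, baren, spare_block, gouge, ink_knife, spanner from where it was at the start of the episode above 0.03 m).
It also fails if it takes over 67 s, if anything falls off the work surface, if the arm or the gripper's body presses on something with over 40 N, if the wrist force passes 120 N, or if a joint passes its speed limit or range.

### The arm

A 7-joint arm with a two-finger parallel gripper is mounted at the origin on the work surface. World frame = base frame: x ahead of the robot, y to its left, z up, the work surface at z = 0. Lengths are in m, angles in rad, forces in N, time in s.
With the tool pointing down it reaches from about 0.425 to 0.95 m from the base axis. Payload 4.7 kg.
Tool frame: the origin (TCP) lies midway between the tips of the shut fingers; the grasp point (between the pads) lies 19 mm behind it (env.grip_depth is the distance from the TCP to the grasp point, in m); z points along the fingers, y is the direction in which the jaws open and shut (so a half turn about z gives the same grasp; the last joint's range is limited). The gripper opens to 85 mm and grips with 20 to 120 N. Pads are 22 mm wide; open, the fingers measure 114 mm over their backs; the gripper's body (76 mm by 85 mm) begins 54 mm behind the grasp point. The pads swing forward as they close: fully open they stand 13 mm farther back than shut.
Start: joints at [-1.22, 0.469, -0.049, 1.532, 0.024, 1.141, -0.082], TCP at [0.25, 0.627, 0.231] pointing down, gripper open.
Joint ranges: [-2.59, 2.59], [-0.33, 1.99], [-1.39, 1.29], [0.1, 2.45], [-1.04, 4.18], [0.21, 1.99], [-2.66, 2.66]. Speed limits (rad/s): [2.57, 2.57, 3.14, 3.14, 3.14, 3.14, 3.14].

### API

Orientations are given as a 3x3 rotation matrix whose columns are the frame's x, y, z axes.
In Python, from station import env gives the robot as it stands. The module is installed in compiled form; this text tells all that it offers.
- The arm moves only by the shell command python3 -m handwheel 'ROWS' [FORCE]. ROWS is JSON, one flat list of numbers, 7 for each row, row after row: the turn, a rotation vector about the tool's x, y, z in rad, then the shift along the tool's x, y, z in mm, then the finger opening in mm, from 0 to 85.4. In form: [ax, ay, az, x, y, z, claw, ax, ay, az, x, y, z, claw, ...]. A call has 1 to 20 rows; each row shifts and turns the commanded pose from where the row before left it, along the tool's axes as they then stand; what a row does not reach is not made up. A row lasts 1/8 s, in which the tool goes at most 62.5 mm and 10.7 degrees, less where a joint would pass 70% of its speed; a pose out of reach is approached as far as the arm can. A call is refused whole if a number of a shift passes 62.5 or a number of a turn 0.188, either way. A call with a gripper value outside its range is refused whole. The fingers move at their own pace and stop on an object; FORCE is the grip in N (left out, the last holds). Time passes only in rows, so rows that do not move let the fingers close. It gives the time, the measured TCP pose, the force and the opening at its end, in the units of the state.
- env.state(): the state, without advancing time (a new reading comes with each control period).
- env.read_camera(name): name is "scene" or "top" or "wrist"; returns a dict with "image" (480x640x3 uint8, blue, green, red), "fx", "fy", "cx", "cy" (pixels), "k1" (the pictures are not rectified: a ray, as slopes to the right and down, at radius r is drawn at 1 + k1 r^2 times it, then the intrinsics apply), "R" (3x3) and "t" (3): a world point X has camera coordinates R X + t. Camera axes: x right, y down, z forward; pixel columns grow to the right and rows downward; lengths in m; the calibration is good to about 2 mm. A picture is of the moment at which its call begins. There is no depth.
- env.hand_in(): hands the job in, once; it reports no verdict.
The state is a dict: "time": time; "joint_positions": joint angles; "dq": joint speeds; "joint_torque": joint torques, N m; "ee_pos": TCP position; "tcp_rot": TCP orientation; "ft_force": force on the tool from outside, world axes, zero at the start; "ft_torque": the same for the moment, N m; "opening": finger opening in m.
Only numpy, scipy, OpenCV 4.12 (cv2) and the standard library are available. Lean on these libraries where they do the work, as an engineer would, in place of code of your own. Each camera call takes 0.05 s, during which the arm holds its last target. There are 200 camera calls.

## Working session

There is one attempt and no reset: what is moved stays moved. The work goes in short steps, Python scripts to look and compute and a shell command to move; the robot and the scene stay as the last step left them, time stands still between calls to the robot, and variables do not carry over. Pictures are saved under pics/ and viewed, about 8 in all and at most 12, crops included, and the job is handed in when it is done.

```bash
mkdir -p pics; cat > h.py <<'E'
import numpy as np, cv2
from station import env
def snap(n,f):
    c=env.read_camera(n); cv2.imwrite(f,c["image"]); np.savez(f[:-4]+".npz",**c); return c
def ray(c,u,v):
    K=np.array([[c["fx"],0,c["cx"]],[0,c["fy"],c["cy"]],[0,0,1]],float)
    xd=np.array([(u-c["cx"])/c["fx"],(v-c["cy"])/c["fy"]]); x=xd.copy()
    for _ in range(20): x=xd/(1+c["k1"]*(x@x))
    R=np.array(c["R"]);t=np.array(c["t"])
    return -R.T@t, R.T@np.array([x[0],x[1],1])
def onz(c,u,v,z):
    o,d=ray(c,u,v); return o+d*(z-o[2])/d[2]
def proj(c,X):
    p=np.array(c["R"])@np.array(X)+np.array(c["t"]); s=p[:2]/p[2]; s=s*(1+c["k1"]*(s@s))
    return np.array([c["fx"]*s[0]+c["cx"],c["fy"]*s[1]+c["cy"]])
def ld(f): return dict(np.load(f))
E
python3 - <<'E'
from h import *
np.set_printoptions(precision=3,suppress=True)
for n in ("top","scene"):
    c=snap(n,f"pics/{n}0.png"); print(n,-np.array(c["R"]).T@c["t"],c["fx"],c["k1"])
s=env.state(); print(s["time"],s["ee_pos"],s["tcp_rot"],s["opening"],s["ft_force"],env.grip_depth)
E
```

```text
top [0.368 0.013 1.32 ] 443.09231016256973 -0.03931919351592037
scene [1.11  0.243 0.82 ] 464.38279614558485 -0.028563423107318995
0.1 [0.25  0.626 0.23 ] [[-0.929  0.371 -0.001]
 [ 0.371  0.929 -0.002]
 [-0.    -0.002 -1.   ]] 0.0854272724416696 [-0.164  0.499  0.452] 0.0187
```

View pics/top0.png

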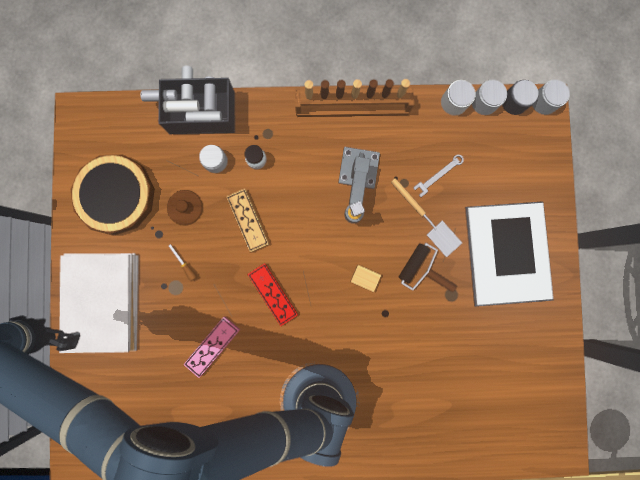

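View pics/scene0.png

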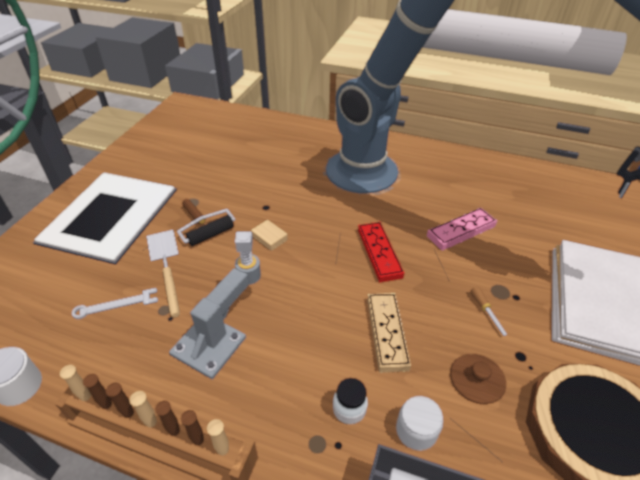

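The top view shows the pale block at about (248,220), with its cross near (254,238) at the robot-side end. The screw head is at (357,209), the clamp body above it at (358,170), and the red and pink look-alikes nearer the robot. In the scene view the head is at (244,243).

```bash
python3 - <<'E'
from h import *
np.set_printoptions(precision=4,suppress=True)
c=ld("pics/top0.npz"); im=c["image"]
hsv=cv2.cvtColor(im,cv2.COLOR_BGR2HSV)
roi=np.zeros(im.shape[:2],np.uint8); roi[180:260,220:278]=1
print(hsv[196,236],hsv[230,262],hsv[220,222])
m=((hsv[...,2]>185)*roi).astype(np.uint8); m=cv2.morphologyEx(m,cv2.MORPH_CLOSE,np.ones((9,9)))
n,l,st,ce=cv2.connectedComponentsWithStats(m); k=1+np.argmax(st[1:,4])
cnt=max(cv2.findContours((l==k).astype(np.uint8),cv2.RETR_EXTERNAL,cv2.CHAIN_APPROX_NONE)[0],key=cv2.contourArea)
b=cv2.boxPoints(cv2.minAreaRect(cnt)); print(b,st[k])
P=np.array([onz(c,*p,0.023) for p in b]); print(P, P.mean(0)); print(np.linalg.norm(np.diff(P,axis=0),axis=1))
big=lambda c,u,v,w,h,s:cv2.resize(c["image"][v-h:v+h,u-w:u+w],None,fx=s,fy=s,interpolation=cv2.INTER_CUBIC)
s=ld("pics/scene0.npz")
a=big(c,360,190,40,60,5); d=big(s,235,260,40,60,5); e=big(c,248,220,40,60,5)
cv2.imwrite("pics/crop1.png",cv2.resize(np.hstack([a,d,e]),(800,400)))
E
```

```text
[ 19 118 237] [ 17 122 194] [ 13 166 160]
[[225.1897 195.7759]
 [243.8966 187.7586]
 [267.8966 243.7586]
 [249.1897 251.7759]] [ 227  188   41   64 1186]
[[0.6059 0.266  0.023 ]
 [0.6287 0.2105 0.023 ]
 [0.4611 0.1419 0.023 ]
 [0.4387 0.197  0.023 ]] [0.5336 0.2039 0.023 ]
[0.06   0.1811 0.0595]
```

View pics/crop1.png

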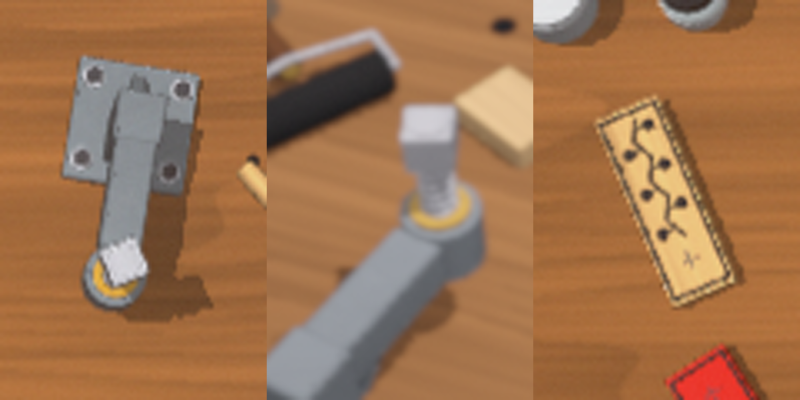

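The crop shows the head top at about (357,209) in the top view, with flats at roughly 33° mod 90°, and at about (244,235) in the scene view. The block cross is confirmed at its robot-side end. Next I triangulate the screw and work out the pregrasp.

```bash
python3 - <<'E'
from h import *
np.set_printoptions(precision=4,suppress=True)
c=ld("pics/top0.npz"); s=ld("pics/scene0.npz")
hsv=cv2.cvtColor(c["image"],cv2.COLOR_BGR2HSV)
m=((hsv[...,1]<40)&(hsv[...,2]>195)).astype(np.uint8); r=np.zeros_like(m); r[198:222,345:370]=1; m*=r
cnt=max(cv2.findContours(m,cv2.RETR_EXTERNAL,cv2.CHAIN_APPROX_NONE)[0],key=cv2.contourArea)
b=cv2.minAreaRect(cnt); print(b)
for z in (.180,.184): print("head",onz(c,*b[0],z))
Q=[onz(c,*p,.184) for p in cv2.boxPoints(b)]
print("sides",[ (np.linalg.norm(Q[i+1]-Q[i]),np.degrees(np.arctan2(*(Q[i+1]-Q[i])[1::-1]))) for i in range(3)])
print("boss",onz(c,354.5,212.5,.114))
A=(ray(c,*b[0]),ray(s,243.9,235.4))
(o1,d1),(o2,d2)=A
k=np.linalg.lstsq(np.c_[d1,-d2],o2-o1,rcond=None)[0]; print("tri",o1+k[0]*d1,o2+k[1]*d2)
f=[onz(c,320+u/3.333,130+v/3.333,.012) for u,v in ((95,75),(182,88),(170,171),(81,157))]
print("foot",np.mean(f,0), np.round(f,3))
print("cross", onz(c,454.5*0+208+ (690-533)/3.333,160+259/3.333,.023))
E
```

```text
((356.83624267578125, 207.7844696044922), (9.979290962219238, 10.373208999633789), 66.80140686035156)
head [ 0.5385 -0.1058  0.18  ]
head [ 0.5379 -0.1054  0.184 ]
sides [(np.float64(0.027023747825637153), np.float64(-67.85890665059898)), (np.float64(0.025950105005180215), np.float64(-158.55769256978124)), (np.float64(0.026986464292832645), np.float64(112.08187138085248))]
boss [ 0.5354 -0.1059  0.114 ]
tri [ 0.5374 -0.1051  0.187 ] [ 0.5376 -0.1056  0.1871]
foot [ 0.6875 -0.1352  0.012 ] [[ 0.732 -0.103  0.012]
 [ 0.719 -0.181  0.012]
 [ 0.643 -0.168  0.012]
 [ 0.657 -0.088  0.012]]
cross [0.4797 0.1791 0.023 ]
```

```bash
python3 -m handwheel '[0,0,0,-46.3,-24.5,0,85, 0,0,0,-46.3,-24.5,0,85, 0,0,0,-46.3,-24.5,0,85, 0,0,0,-46.3,-24.5,0,85, 0,0,0,-46.3,-24.5,0,85, 0,0,0,-46.3,-24.5,0,85, 0,0,0,-46.3,-24.5,0,85, 0,0,0,-46.3,-24.5,0,85, 0,0,0,-46.3,-24.5,0,85, 0,0,0,-46.3,-24.5,0,85, 0,0,0.1825,0,0,0,85, 0,0,0.1825,0,0,0,85, 0,0,0.1825,0,0,0,85, 0,0,0.1825,0,0,0,85, 0,0,0.1825,0,0,0,85, 0,0,0.1825,0,0,0,85, 0,0,0.1825,0,0,0,85, 0,0,0.1825,0,0,0,85, 0,0,0.1825,0,0,0,85, 0,0,0.1825,0,0,0,85]' 30
python3 -m handwheel '[0,0,0.1825,0,0,10,85, 0,0,0.1825,0,0,10,85, 0,0,0.1825,0,0,0,85, 0,0,0,0,0,0,85]'
python3 - <<'E'
from h import *
np.set_printoptions(precision=4,suppress=True)
c=snap("wrist","pics/w1.png"); s=env.state(); print(s["joint_positions"],s["tcp_rot"],s["ee_pos"])
E
```

```text
time: 2.6
ee_pos: [0.589, 0.2277, 0.2308]
tcp_rot: [[0.597, 0.802, -0.001], [0.802, -0.597, -0.0], [-0.001, -0.001, -1.0]]
ft_force: [-1.0, -0.1, -0.5]
opening: 0.0846
time: 3.1
ee_pos: [0.589, 0.2279, 0.2107]
tcp_rot: [[0.924, 0.382, -0.001], [0.382, -0.924, -0.001], [-0.001, 0.001, -1.0]]
ft_force: [-1.0, -0.2, 0.8]
opening: 0.0851
[-0.8792  0.4648  0.6202  1.6938 -0.2995  1.0802 -1.3444] [[ 0.9239  0.3827 -0.0005]
 [ 0.3827 -0.9239 -0.0005]
 [-0.0007  0.0002 -1.    ]] [0.5891 0.2279 0.2109]
```

View pics/w1.png

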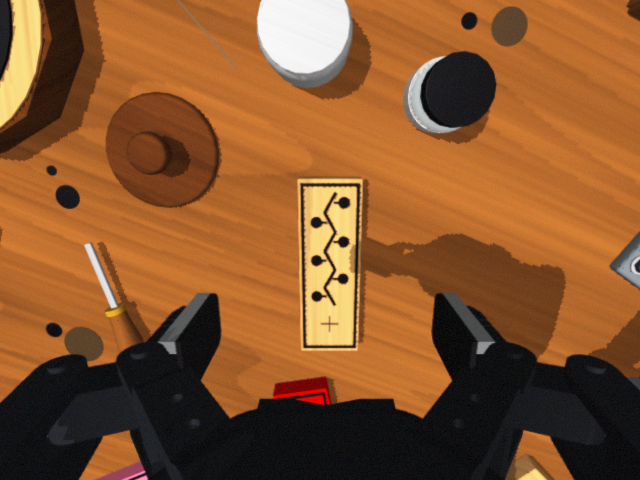

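The wrist view shows the block upright in the image at (300–366, 180–350) with its cross at (330,323), and both jaws aligned with its long axis. I refine its pose from this.

```bash
cat >> h.py <<'E'
def block(c,roi,vmin=150,z=.023):
    hsv=cv2.cvtColor(c["image"],cv2.COLOR_BGR2HSV); u0,v0,u1,v1=roi
    m=((hsv[...,2]>vmin)&(hsv[...,1]<150)&(hsv[...,0]>14)&(hsv[...,0]<30)).astype(np.uint8)
    r=np.zeros_like(m); r[v0:v1,u0:u1]=1; m=cv2.morphologyEx(m*r,cv2.MORPH_CLOSE,np.ones((13,13)))
    cnt=max(cv2.findContours(m,cv2.RETR_EXTERNAL,cv2.CHAIN_APPROX_NONE)[0],key=cv2.contourArea)
    b=cv2.boxPoints(cv2.minAreaRect(cnt)); P=np.array([onz(c,*p,z) for p in b])
    return b,P
E
python3 - <<'E'
from h import *
np.set_printoptions(precision=4,suppress=True)
c=ld("pics/w1.npz"); b,P=block(c,(280,160,390,370)); print(b,P,P.mean(0),np.linalg.norm(np.diff(P,axis=0),axis=1))
for i in (0,1):
    d=P[i+1]-P[i]; print(np.degrees(np.arctan2(d[1],d[0])))
print("cross",onz(c,329.5,323.5,.023)); print(proj(c,env.state()["ee_pos"]),proj(c,[.589,.228,.0]))
E
```

```text
[[298. 178.]
 [361. 178.]
 [361. 350.]
 [298. 350.]] [[0.6084 0.2621 0.023 ]
 [0.6303 0.2091 0.023 ]
 [0.4667 0.1363 0.023 ]
 [0.4415 0.1973 0.023 ]] [0.5367 0.2012 0.023 ] [0.0574 0.179  0.066 ]
-67.55230164227312
-156.01539440065633
cross [0.4828 0.1788 0.023 ]
[323.8038 300.5372] [324.6179 206.55  ]
```

```bash
python3 -m handwheel '[0,0,0,0,4,50,85, 0,0,0,0,0,50,85, 0,0,0,0,0,50,85, 0,0,0,0,0,35,85, 0,0,0,0,0,21,85, 0,0,0,0,0,0,85, 0,0,0,0,0,0,50, 0,0,0,0,0,0,50, 0,0,0,0,0,0,50, 0,0,0,0,0,0,50, 0,0,0,0,0,0,50]' 25; python3 - <<'E'
from h import *
np.set_printoptions(precision=4,suppress=True)
c=snap("top","pics/t2.png"); c=snap("wrist","pics/w2.png")
E
```

```text
time: 4.53
ee_pos: [0.5923, 0.2245, 0.0072]
tcp_rot: [[0.925, 0.38, 0.003], [0.38, -0.925, 0.002], [0.003, -0.0, -1.0]]
ft_force: [0.5, -0.7, 6.8]
opening: 0.0592
```

View pics/w2.png

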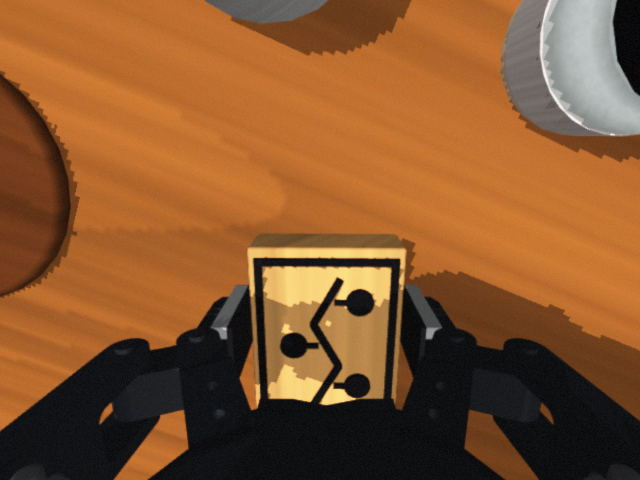

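The wrist view shows the block held between both pads, with its tail top edge at row 248, columns 250–404. I compute the cross in tool axes from that edge.

```bash
python3 - <<'E'
from h import *
np.set_printoptions(precision=4,suppress=True)
c=ld("pics/w2.npz"); s=env.state(); R=np.array(s["tcp_rot"]);p=s["ee_pos"]
a,b=onz(c,250,249,.023),onz(c,405,249,.023); print(a,b,np.linalg.norm(b-a)); 
m=(a+b)/2; print("tail in tool",R.T@(m-p)); cr=m-.148*R[:,0]; print("cross from tail",cr)
# other sights
t=ld("pics/t2.npz"); print("where cross in top",proj(t,cr))
yaw=-20; 
for q in (-20,):
    q=np.radians(q); x=np.array([-np.sin(q),np.cos(q)]) # tool x for y at q, z down
    print("target tcp", np.array([.537,-.1055])+ x*(np.linalg.norm((p-cr)[:2])))
E
```

```text
[0.6082 0.2605 0.023 ] [0.63   0.2074 0.023 ] 0.05734175501587469
tail in tool [ 0.0285  0.0015 -0.0157]
cross from tail [0.4822 0.1777 0.0225]
where cross in top [255.5946 236.8533]
target tcp [0.5779 0.0069]
```

```bash
python3 -m handwheel '[0,0,-0.104,0,0,0,50, 0,0,-0.104,0,0,0,50, 0,0,-0.104,0,0,0,50, 0,0,-0.104,0,0,0,50, 0,0,-0.104,0,0,0,50, 0,0,-0.104,0,0,0,50, 0,0,-0.104,0,0,0,50, 0,0,-0.104,0,0,0,50, 0,0,0,-20.9,6.1,0,50, 0,0,0,-20.9,6.1,0,50, 0,0,0,-20.9,6.1,0,50, 0,0,0,-20.9,6.1,0,50, 0,0,0,-20.9,6.1,0,50, 0,0,0,-20.9,6.1,0,50, 0,0,0,-20.9,6.1,0,50, 0,0,0,-20.9,6.1,0,50, 0,0,0,-20.9,6.1,0,50, 0,0,0,-20.9,6.1,0,50]'
python3 -m handwheel '[0,0,0,0,0,0,50]'
python3 - <<'E'
from h import *
np.set_printoptions(precision=4,suppress=True)
t=snap("top","pics/t3.png"); s=snap("scene","pics/s3.png"); w=snap("wrist","pics/w3.png")
a=cv2.resize(t["image"][150:270,290:410],(400,400),interpolation=2); b=cv2.resize(s["image"][200:320,200:320],(400,400),interpolation=2)
cv2.imwrite("pics/c3.png",np.vstack([np.hstack([a,b])]))
E
```

```text
time: 6.88
ee_pos: [0.5785, 0.0095, 0.0072]
tcp_rot: [[0.341, 0.94, 0.004], [0.94, -0.341, 0.004], [0.005, 0.002, -1.0]]
ft_force: [0.2, 6.2, 7.8]
opening: 0.0593
time: 7.0
ee_pos: [0.5781, 0.0048, 0.0072]
tcp_rot: [[0.345, 0.939, 0.003], [0.939, -0.345, -0.0], [0.001, 0.003, -1.0]]
ft_force: [-0.7, -3.0, 8.0]
opening: 0.0591
```

View pics/c3.png

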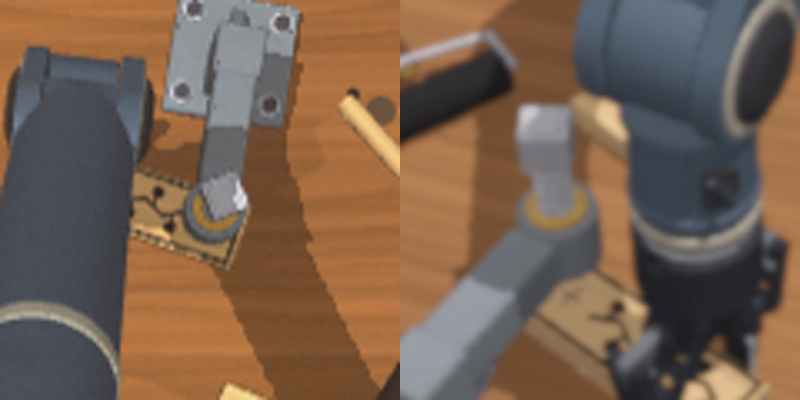

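The left crop shows the block end sticking out past the boss, with its corner at crop (232,268). The scene crop shows the cross at (571,297), i.e. scene pixel (251.3,289). I check these against the screw axis.

```bash
python3 - <<'E'
from h import *
np.set_printoptions(precision=4,suppress=True)
t=ld("pics/t3.npz"); s=ld("pics/s3.npz")
print("cross",onz(s,251.3,289.1,.023), "nose px at 0.023",proj(s,[.537,-.1055,.023]))
x=np.array([.345,.939]);y=np.array([.939,-.345])
cc=onz(t,290+232*.3,150+268*.3,.023)[:2]; print("corner",cc,"-> cross",cc+.032*x+.03*y)
p=np.array([.5781,.0048]); print("kin cross", p-.1195*x+.0015*y)
# boss/head centre checks
print("boss scene", onz(s,200+157*.3,200+214*.3,.114),"top",onz(t,290+213*.3,150+211*.3,.114))
print("headtop",[onz(t,290+223*.3,150+195*.3,.186)])
E
```

```text
cross [ 0.5385 -0.1061  0.023 ] nose px at 0.023 [251.8489 288.6658]
corner [ 0.4947 -0.1283] -> cross [ 0.5339 -0.1086]
kin cross [ 0.5383 -0.1079]
boss scene [ 0.5466 -0.1024  0.114 ] top [ 0.5332 -0.1042  0.114 ]
headtop [array([ 0.5357, -0.1053,  0.186 ])]
```

```bash
python3 -m handwheel '[0,0,0,0,0,0,85, 0,0,0,0,0,0,85, 0,0,0,0,0,0,85, 0,0,0,0,0,0,85, 0,0,0,0,0,-20,85, 0,0,0,0,0,-50,85, 0,0,0,0,0,-60,85, 0,0,0,0,0,-60,85, 0,0,0,0,0,-60,85, 0,0,0,0,0,-50,85, 0,0,0,-40,0,0,85, 0,0,0,-40,0,0,85, 0,0,0,-38,0,0,85, 0,0,0,0,0,0,85]'
python3 - <<'E'
from h import *
np.set_printoptions(precision=4,suppress=True)
w=snap("wrist","pics/w4.png"); t=snap("top","pics/t4.png"); s=snap("scene","pics/s4.png"); print(env.state()["joint_positions"])
print(proj(w,[.5375,-.1053,.184]),proj(w,[.5375,-.1053,.023]))
E
```

```text
time: 8.9
ee_pos: [0.5348, -0.1078, 0.3055]
tcp_rot: [[0.349, 0.937, -0.0], [0.937, -0.349, -0.001], [-0.001, 0.0, -1.0]]
ft_force: [0.3, 0.8, -0.7]
opening: 0.0847
[-0.2331  0.201   0.4121  1.7622 -0.0868  1.1964 -0.1448]
[326.7007 223.9765] [326.2821 191.3686]
```

View pics/w4.png

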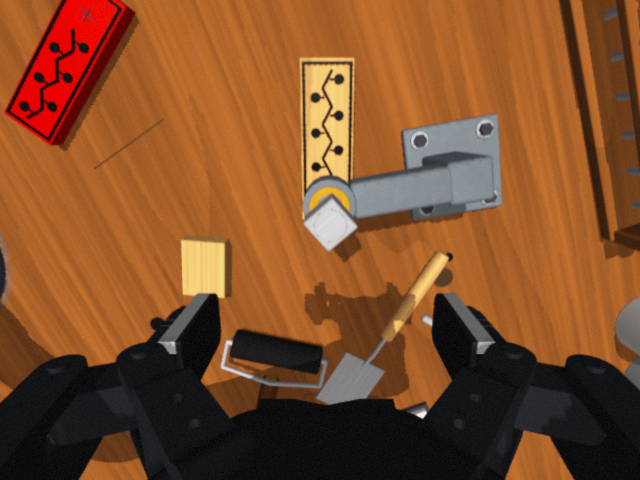

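The wrist view shows the head top at (331,223), turned about 45° to the jaws. The block is straight under the boss, with its tail edge at (300–354, 60). I measure both.

```bash
python3 - <<'E'
from h import *
np.set_printoptions(precision=4,suppress=True)
c=ld("pics/w4.npz"); im=c["image"]; hsv=cv2.cvtColor(im,cv2.COLOR_BGR2HSV)
print(hsv[223,331],hsv[190,316],hsv[205,322])
m=((hsv[...,1]<45)&(hsv[...,2]>135)).astype(np.uint8); r=np.zeros_like(m); r[185:260,295:365]=1
m=cv2.morphologyEx(m*r,cv2.MORPH_OPEN,np.ones((7,7)))
cnt=max(cv2.findContours(m,cv2.RETR_EXTERNAL,cv2.CHAIN_APPROX_NONE)[0],key=cv2.contourArea)
b=cv2.minAreaRect(cnt); print(b); Q=np.array([onz(c,*p,.185) for p in cv2.boxPoints(b)]); print(Q.mean(0))
print([(np.linalg.norm(Q[i+1]-Q[i]),np.degrees(np.arctan2(*(Q[i+1]-Q[i])[1::-1]))) for i in range(2)])
b,P=block(c,(285,45,370,175)); print(b); P=P[np.argsort(-P[:,1])]; tm=(P[0]+P[1])/2; d=(P[2]+P[3])/2-tm; d/=np.linalg.norm(d); print("tail",tm,"ang",np.degrees(np.arctan2(d[1],d[0])),"cross",tm+.148*d)
s=env.state(); R=np.array(s["tcp_rot"]); print("TCP->screw tool", R.T@(np.array([.5375,-.1055,0])-s["ee_pos"]))
print("wrist ray tri"); o1,d1=ray(c,*cv2.minAreaRect(cnt)[0]); t=ld("pics/t4.npz")
E
```

```text
[150   2 217] [ 18  20 152] [135   4 122]
((330.1529846191406, 224.51173400878906), (39.37287902832031, 39.047481536865234), 49.398704528808594)
[ 0.5398 -0.1066  0.185 ]
[(np.float64(0.029330107374234287), np.float64(20.555590008915196)), (np.float64(0.029863459432799395), np.float64(-69.87074248477113))]
[[300.  58.]
 [353.  58.]
 [353. 174.]
 [300. 174.]]
tail [0.5881 0.0304 0.023 ] ang -110.3676026117787 cross [ 0.5366 -0.1084  0.023 ]
TCP->screw tool [-0.0022  0.002   0.3051]
wrist ray tri
```

```bash
python3 -m handwheel '[0,0,0,3,2.8,0,85, 0,0,0.172,0,0,0,85, 0,0,0.172,0,0,0,85, 0,0,0.172,0,0,0,85, 0,0,0.172,0,0,0,85, 0,0,0.172,0,0,40,85, 0,0,0,0,0,50,85, 0,0,0,0,0,43,85, 0,0,0,0,0,30,85, 0,0,0,0,0,0,85, 0,0,0,0,0,0,36, 0,0,0,0,0,0,36, 0,0,0,0,0,0,36, 0,0,0,0,0,0,36]' 20; python3 -m handwheel '[0,0,0,0,0,0,28, 0,0,0,0,0,0,28, 0,0,0,0,0,0,28, 0,0,0,0,0,0,28]'; python3 - <<'E'
from h import *
a=snap("wrist","pics/w5.png")["image"]; b=snap("scene","pics/s5.png")["image"]
cv2.imwrite("pics/c5.png",np.hstack([cv2.resize(a,(400,300)),cv2.resize(b[190:310,165:325],(400,300),interpolation=2)]))
s=env.state(); print(s["joint_positions"],s["ft_torque"])
E
```

```text
time: 10.8
ee_pos: [0.5407, -0.1028, 0.1432]
tcp_rot: [[0.936, 0.353, 0.002], [0.353, -0.936, -0.001], [0.002, 0.001, -1.0]]
ft_force: [1.4, -1.2, 2.1]
opening: 0.0359
time: 11.3
ee_pos: [0.5419, -0.1057, 0.1438]
tcp_rot: [[0.936, 0.351, 0.006], [0.351, -0.936, -0.004], [0.004, 0.006, -1.0]]
ft_force: [3.1, -6.2, 2.2]
opening: 0.0297
[-0.26819783  0.3881102   0.4875681   1.94626942 -0.23286135  0.85579503
 -0.87051228] [-1.16992485 -0.53902018  0.06892599]
```

View pics/c5.png

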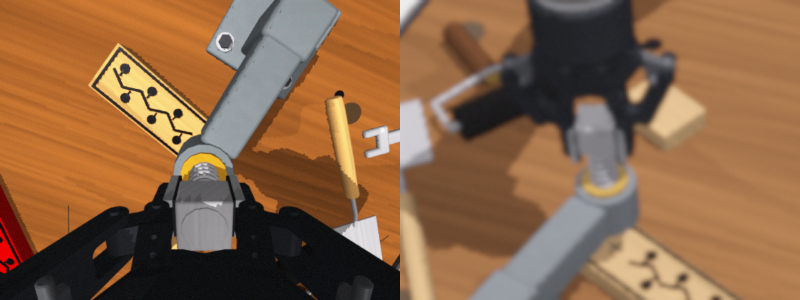

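The wrist view shows the head squarely between the pads, and the scene view agrees. I recentre (x −3, y +3), loosen the jaws to 32.5 mm so the grip can't carry the screw, and start backward.

```bash
python3 -m handwheel '[0,0,0,-3,3,0,32.5, 0,0,0,0,0,0,32.5, 0,0,0,0,0,0,32.5]'; python3 -c "
from h import *
snap('wrist','pics/b0.png');snap('scene','pics/bs0.png')"
python3 -m handwheel '[0,0,-0.1,0,0,0,32.5, 0,0,-0.1,0,0,0,32.5, 0,0,-0.1,0,0,0,32.5, 0,0,-0.1,0,0,0,32.5, 0,0,0,0,0,0,32.5]'; python3 -c "
from h import *
snap('wrist','pics/b1.png');snap('scene','pics/bs1.png')"
python3 -m handwheel '[0,0,-0.1,0,0,0,32.5, 0,0,-0.1,0,0,0,32.5, 0,0,-0.1,0,0,0,32.5, 0,0,-0.1,0,0,0,32.5, 0,0,0,0,0,0,32.5]'; python3 - <<'E'
from h import *
snap('wrist','pics/b2.png');snap('scene','pics/bs2.png')
I=[cv2.imread(f"pics/b{i}.png")[230:440,230:430] for i in range(3)]
S=[cv2.resize(cv2.imread(f"pics/bs{i}.png")[215:290,200:275],(200,200),interpolation=2) for i in range(3)]
cv2.imwrite("pics/c6.png",np.vstack([np.hstack([cv2.resize(i,(200,210)) for i in I]),np.hstack(S)]))
E
```

```text
time: 11.78
ee_pos: [0.5378, -0.1058, 0.142]
tcp_rot: [[0.935, 0.354, -0.001], [0.354, -0.935, 0.0], [-0.001, -0.001, -1.0]]
ft_force: [-0.2, -1.3, -0.3]
opening: 0.0329
time: 12.5
ee_pos: [0.5382, -0.1067, 0.1424]
tcp_rot: [[0.725, 0.689, 0.0], [0.689, -0.725, -0.0], [0.0, 0.001, -1.0]]
ft_force: [-0.5, -2.7, -0.4]
opening: 0.0327
time: 13.22
ee_pos: [0.5386, -0.106, 0.1424]
tcp_rot: [[0.4, 0.917, 0.001], [0.917, -0.4, 0.0], [0.001, 0.001, -1.0]]
ft_force: [0.8, -0.7, 0.1]
opening: 0.0326
```

View pics/c6.png

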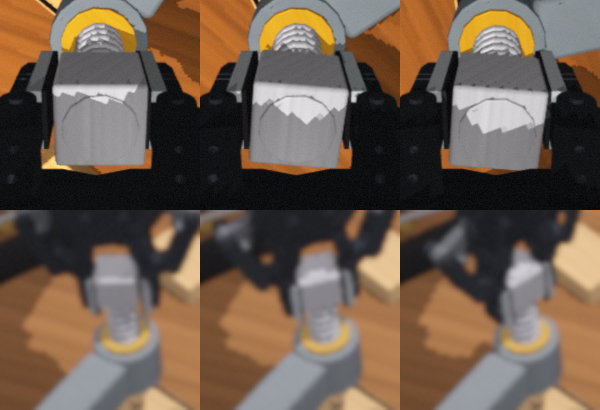

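The frames show the screw turning with the jaws, with the head's near edge at crop row 165→168, so it is climbing slightly and has not dropped yet. I continue and track that edge row numerically.

```bash
cat >> h.py <<'E'
def head(f,new=True):
    im=snap("wrist",f)["image"] if new else cv2.imread(f)
    h=cv2.cvtColor(im,cv2.COLOR_BGR2HSV); g=((h[...,1]<60)&(h[...,2]>85)).astype(np.uint8)
    g=cv2.morphologyEx(g,cv2.MORPH_OPEN,np.ones((5,5)))
    row=[np.flatnonzero(g[300:430,u]).max()+300 for u in range(305,355,5)]
    w=[g[v,240:420].sum() for v in (345,360,375)]
    return np.mean(row),w
E
python3 -c "
from h import *
for i in range(3): print(head(f'pics/b{i}.png',False))"
for k in 3 4; do :; done
python3 -m handwheel '[0,0,-0.1,0,0,0,32.5, 0,0,-0.1,0,0,0,32.5, 0,0,0,0,0,0,32.5, 0,0,0,0,0,0,32.5]'; python3 -c "
from h import *
print(head('pics/b3.png'))"
python3 -m handwheel '[0,0,-0.1,0,0,0,32.5, 0,0,-0.1,0,0,0,32.5, 0,0,0,0,0,0,32.5, 0,0,0,0,0,0,32.5]'; python3 -c "
from h import *
print(head('pics/b4.png'))"
```

```text
(np.float64(394.0), [np.uint64(93), np.uint64(91), np.uint64(91)])
(np.float64(394.7), [np.uint64(93), np.uint64(92), np.uint64(90)])
(np.float64(397.7), [np.uint64(94), np.uint64(92), np.uint64(91)])
time: 13.82
ee_pos: [0.5379, -0.1054, 0.1421]
tcp_rot: [[0.209, 0.978, -0.001], [0.978, -0.209, 0.001], [0.0, -0.001, -1.0]]
ft_force: [0.9, 0.4, -0.6]
opening: 0.0325
(np.float64(384.7), [np.uint64(86), np.uint64(85), np.uint64(84)])
time: 14.38
ee_pos: [0.5384, -0.1059, 0.1424]
tcp_rot: [[0.011, 1.0, 0.001], [1.0, -0.011, 0.0], [0.0, 0.001, -1.0]]
ft_force: [1.8, -0.1, -0.2]
opening: 0.0328
(np.float64(383.7), [np.uint64(87), np.uint64(86), np.uint64(85)])
```

The drop happened between the third and fourth frames: the edge jumped 13 px and the head width shrank by about 8%. Now I regrasp +90° and turn forward.

```bash
python3 -m handwheel '[0,0,0,0,0,0,60, 0,0,0,0,0,0,60, 0,0,0,0,0,0,60, 0,0,-0.1745,0,0,0,60, 0,0,-0.1745,0,0,0,60, 0,0,-0.1745,0,0,0,60, 0,0,-0.1745,0,0,0,60, 0,0,-0.1745,0,0,3,60, 0,0,-0.1745,0,0,3,60, 0,0,-0.1745,0,0,0,60, 0,0,-0.1745,0,0,0,60, 0,0,-0.1745,0,0,0,60, 0,0,0,0,0,0,32.5, 0,0,0,0,0,0,32.5, 0,0,0,0,0,0,32.5, 0,0,0,0,0,0,32.5]'; python3 -c "
from h import *
print(head('pics/f0.png'),env.state()['joint_positions'])"
python3 -m handwheel '[0,0,0.15,0,0,0,32.5, 0,0,0.15,0,0,0,32.5, 0,0,0.15,0,0,0,32.5, 0,0,0.15,0,0,0,32.5, 0,0,0.15,0,0,0,32.5, 0,0,0.15,0,0,0,32.5, 0,0,0.15,0,0,0,32.5, 0,0,0.15,0,0,0,32.5, 0,0,0.15,0,0,0,32.5, 0,0,0.15,0,0,0,32.5, 0,0,0,0,0,0,32.5]'; python3 -c "
from h import *
print(head('pics/f1.png'),env.state()['joint_positions'])"
```

```text
time: 16.42
ee_pos: [0.5381, -0.1066, 0.1363]
tcp_rot: [[-1.0, 0.011, -0.0], [0.011, 1.0, -0.001], [0.0, -0.001, -1.0]]
ft_force: [0.2, -2.4, 0.3]
opening: 0.0323
(np.float64(401.8), [np.uint64(93), np.uint64(91), np.uint64(90)]) [ 0.22802476  0.37458728 -0.13774856  1.92798536  0.06807089  0.84349651
  1.61461638]
time: 17.85
ee_pos: [0.5382, -0.1054, 0.1362]
tcp_rot: [[-0.063, 0.998, -0.0], [0.998, 0.063, 0.0], [0.0, -0.0, -1.0]]
ft_force: [0.1, 0.2, -0.2]
opening: 0.0325
(np.float64(393.6), [np.uint64(91), np.uint64(89), np.uint64(89)]) [-0.03634069  0.37079677  0.19249075  1.94352201 -0.0942569   0.83590877
  0.27068125]
```

```bash
python3 -m handwheel '[0,0,0.17,0,0,0,32.5, 0,0,0.17,0,0,0,32.5, 0,0,0.17,0,0,0,32.5, 0,0,0.17,0,0,0,32.5, 0,0,0.17,0,0,0,32.5, 0,0,0.17,0,0,0,32.5, 0,0,0.17,0,0,0,32.5, 0,0,0.17,0,0,0,32.5, 0,0,0.17,0,0,0,32.5, 0,0,0.17,0,0,0,32.5, 0,0,0.17,0,0,0,32.5, 0,0,0.17,0,0,0,32.5, 0,0,0.17,0,0,0,32.5, 0,0,0.17,0,0,0,32.5, 0,0,0.17,0,0,0,32.5, 0,0,0.17,0,0,0,32.5, 0,0,0,0,0,0,32.5]'; python3 -c "
from h import *
print(head('pics/f2.png'),env.state()['joint_positions'])"
```

```text
time: 20.02
ee_pos: [0.5381, -0.1057, 0.136]
tcp_rot: [[0.468, -0.884, -0.001], [-0.884, -0.468, 0.0], [-0.0, 0.001, -1.0]]
ft_force: [-0.7, -0.9, -0.6]
opening: 0.0322
(np.float64(380.8), [np.uint64(88), np.uint64(87), np.uint64(87)]) [-0.52782172  0.4852583   0.85938556  1.96943801 -0.46916285  0.89762921
 -2.07753288]
```

```bash
python3 -m handwheel '[0,0,0,0,0,0,60, 0,0,0,0,0,0,60, 0,0,0,0,0,0,60, 0,0,-0.185,0,0,0,60, 0,0,-0.185,0,0,0,60, 0,0,-0.185,0,0,0,60, 0,0,-0.185,0,0,0,60, 0,0,-0.185,0,0,0,60, 0,0,-0.185,0,0,0,60, 0,0,-0.185,0,0,0,60, 0,0,-0.185,0,0,0,60, 0,0,-0.185,0,0,0,60, 0,0,-0.185,0,0,0,60, 0,0,-0.185,0,0,0,60, 0,0,-0.185,0,0,0,60, 0,0,-0.185,0,0,0,60, 0,0,-0.185,0,0,0,60, 0,0,-0.185,0,0,0,60, 0,0,-0.185,0,0,0,60, 0,0,-0.1815,0,0,4,60]'
python3 -m handwheel '[0,0,0,0,0,0,60, 0,0,0,0,0,0,32.5, 0,0,0,0,0,0,32.5, 0,0,0,0,0,0,32.5, 0,0,0,0,0,0,32.5]';python3 -c "
from h import *
print(head('pics/f3.png'),env.state()['joint_positions'])"
python3 -m handwheel '[0,0,0.15,0,0,0,32.5, 0,0,0.15,0,0,0,32.5, 0,0,0.15,0,0,0,32.5, 0,0,0.15,0,0,0,32.5, 0,0,0.15,0,0,0,32.5, 0,0,0.15,0,0,0,32.5, 0,0,0.15,0,0,0,32.5, 0,0,0.15,0,0,0,32.5, 0,0,0.15,0,0,0,32.5, 0,0,0.15,0,0,0,32.5, 0,0,0.15,0,0,0,32.5, 0,0,0.15,0,0,0,32.5, 0,0,0.15,0,0,0,32.5, 0,0,0.15,0,0,0,32.5, 0,0,0.15,0,0,0,32.5, 0,0,0.15,0,0,0,32.5, 0,0,0,0,0,0,32.5]';python3 - <<'E'
from h import *
print(head('pics/f4.png'),env.state()['joint_positions'])
a=cv2.imread("pics/f4.png"); b=snap("scene","pics/sf4.png")["image"]
cv2.imwrite("pics/c7.png",np.hstack([cv2.resize(a,(400,300)),cv2.resize(b[190:310,165:325],(400,300),interpolation=2)]))
E
```

```text
time: 22.58
ee_pos: [0.5384, -0.1063, 0.1325]
tcp_rot: [[-0.469, 0.883, 0.001], [0.883, 0.469, -0.0], [-0.0, 0.001, -1.0]]
ft_force: [-0.1, -0.1, 1.0]
opening: 0.0603
time: 23.2
ee_pos: [0.5382, -0.106, 0.1323]
tcp_rot: [[-0.464, 0.886, 0.0], [0.886, 0.464, 0.0], [-0.0, 0.0, -1.0]]
ft_force: [-0.0, 0.1, -0.3]
opening: 0.0329
(np.float64(392.8), [np.uint64(91), np.uint64(90), np.uint64(88)]) [ 0.04809003  0.37371291  0.08730617  1.9419857  -0.043306    0.82762376
  0.64109445]
time: 25.38
ee_pos: [0.538, -0.1063, 0.1322]
tcp_rot: [[0.941, -0.338, -0.0], [-0.338, -0.941, -0.001], [-0.0, 0.001, -1.0]]
ft_force: [-0.6, -0.8, -1.0]
opening: 0.0325
(np.float64(383.7), [np.uint64(89), np.uint64(88), np.uint64(86)]) [-0.38982444  0.43380607  0.65926566  1.96641617 -0.34729265  0.85510985
 -1.45867892]
```

View pics/c7.png

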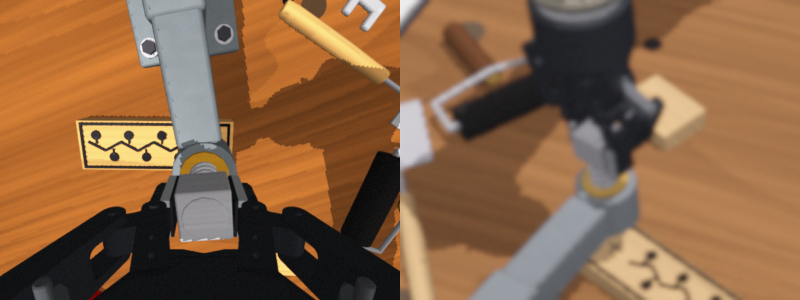

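The wrist view shows the head square in the jaws, and the block and bystanders look unmoved. The head edge is back at the post-drop row with the tool 10 mm lower, so the screw has sunk about 8–9 mm. Now I grip firmly and settle.

```bash
python3 -m handwheel '[0,0,0,0,0,0,26, 0,0,0,0,0,0,26, 0,0,0,0,0,0,26, 0,0,0,0,0,0,26, 0,0,0,0,0,0,26, 0,0,0,0,0,0,26, 0,0,0,0,0,0,26, 0,0,0,0,0,0,26]' 30; python3 - <<'E'
from h import *
np.set_printoptions(precision=4,suppress=True)
print(head('pics/f5.png')); t=snap("top","pics/t5.png"); s=snap("scene","pics/s5b.png")
w=ld("pics/f5.npz"); print("screw z",proj(w,[.538,-.1065,.170]), "near/far axis check")
# block corners from wrist picture of f4 (crop px*1.6): tail corners
q=ld("pics/f4.npz"); b,P=block(q,(115,175,280,285)); print(b)
P=P[np.argsort(-P[:,1])]; tm=(P[0]+P[1])/2; d=(P[2]+P[3])/2-tm; d/=np.linalg.norm(d); print("tail",tm,"cross",tm+.148*d,np.degrees(np.arctan2(d[1],d[0])))
st=env.state(); print(st["ee_pos"],st["opening"],st["ft_force"],st["dq"],st["time"])
a=cv2.imread("pics/top0.png"); D=cv2.absdiff(a,t["image"]).max(2); cv2.imwrite("pics/d.png",D)
cv2.imwrite("pics/c8.png",np.hstack([cv2.resize(t["image"][130:310,150:470],(420,236),interpolation=2),cv2.resize(s["image"][230:320,205:325],(315,236),interpolation=2)]))
E
```

```text
time: 26.48
ee_pos: [0.5378, -0.1066, 0.1323]
tcp_rot: [[0.94, -0.34, -0.001], [-0.34, -0.94, -0.0], [-0.0, 0.001, -1.0]]
ft_force: [-3.0, -4.0, 2.9]
opening: 0.0303
(np.float64(382.5), [np.uint64(88), np.uint64(87), np.uint64(85)])
screw z [324.331  351.5201] near/far axis check
[[121.3628 270.7407]
 [122.0101 191.7624]
 [279.516  193.0534]
 [278.8686 272.0317]]
tail [0.5897 0.0326 0.023 ] cross [ 0.5384 -0.1063  0.023 ] -110.26751923299629
[ 0.5378 -0.1066  0.1323] 0.030487947471725327 [-2.7536 -4.7158  1.8914] [-0.0011 -0.0008 -0.0016 -0.      0.0019  0.0008 -0.0009] 26.625
```

View pics/c8.png

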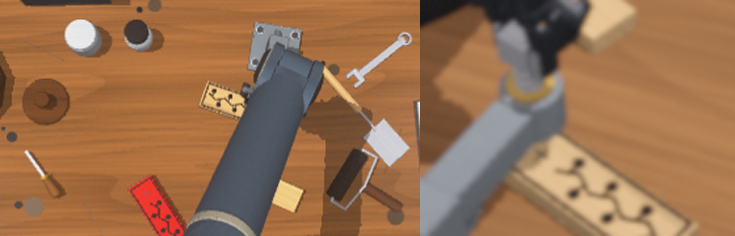

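The last views show the bystanders in place. The cross works out at (0.538,−0.106) and the gripped screw axis at (0.538,−0.107). I hand in.

```bash
python3 -c "
from station import env
print(env.hand_in())"
```

```text
the job is handed in; nothing more can be done
None
```

I slid the block under the clamp screw, let the screw drop into its thread, started it one turn and handed in. The robot clock stood at about 27 s of the 67 s allowed. The hand-in gives no verdict.

- **Block:** I gripped it near its tail, slid and turned it flat along the bench, and released it. The last wrist picture puts the cross within about 1 mm of the gripped screw axis. An earlier, more distant wrist view had put it at about 4 mm. Both are inside the 8 mm limit.
- **Drop:** I turned the screw backward with the jaws held loosely at 32.5 mm so they could not carry it. It dropped after about 0.8–0.9 rad: the head's edge jumped 13 px in the wrist picture and its width shrank by about 8%.
- **Start:** I turned the jaws about 6.6 rad forward with two regrasps, which makes about one turn from the drop once jaw play and overshoot are taken off. Turn count and camera comparison together put the depth at about −8 to −9.5 mm. That is an estimate, because the depth is not reported anywhere.
- **Finish:** The jaws hold the head at 30 mm opening with a 30 N grip setting and the arm is still. The bystanders look unmoved in the final top view; I checked that only by eye.

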